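# Lock the swivel jig for reaming a junction box

### The job

Lock the swivel jig so that the junction box on it can be reamed: push the spoke round until the slot in the disc faces the steel locking bar, then push the bar into the slot until it is fully home, its push plate against the guide. It is all done by pushing: do not lift the bar or draw it out of its guide, and leave the loose things around the jig where they are.

Things in the scene. Friction and masses are not known exactly. Their poses are not given: they have to be found in the camera images.
- jig: Swivel jig bolted to the table, place and heading vary. Origin on the table under the disc's vertical axis; z up; +y runs from that axis along the centre line of the bar's guide. Dark steel base plate 12 mm thick, x +-100 mm, y -100 to +182 mm.
- guide_end (a point): Middle of the guide's outer end face: 166 mm from the disc axis along jig +y, 37 mm above the table. The guide is a dark steel block with a bright cap plate, jig x +-28 mm, y 98 to 166 mm, 54 mm (screws 59 mm) high above the table, with a 23 mm channel along jig y; a 30 mm wide way, 30 mm high, carries the bar on to y 225 mm. The bar is home when its push plate meets this face.
- disc (a joint): Angle of the swivelling disc, rad, counterclockwise from above: 0 when its slot faces the bar exactly. Starts at -1.3 to -0.5, so it is turned counterclockwise; stops at -1.45 and 0.35. It stays where it is left; 0.22 N m of friction, about 2 N at the spoke. The bar's round nose centres the slot when the disc is within about 0.08 rad of 0; further off the nose may jam on the rim.
- disc_top (a point): Point on the disc's axis, on its top face 44 mm above the table. Steel disc, radius 90 mm, 30 to 44 mm above the table, with one radial slot in its rim. It carries a clamped white junction box, 64 x 64 mm, three spouts out to 57 mm from the axis, nut on top 102 mm above the table.
- slot_mouth (a point): Middle of the slot's mouth at the disc's rim: 90 mm from the disc axis, 37 mm above the table; turns with the disc. The slot is 24 mm wide, 30 mm deep, open from above and below, its mouth flared to 34 mm.
- spoke_mid (a point): Point on the turning spoke's centre line, 135 mm from the disc axis, 37 mm above the table. The spoke is a level steel rod, 12 mm diameter, sticking out radially from the rim (bare from 98 to 163 mm from the axis) to a black ball, 27 mm diameter, centre at 178 mm. Free space beside and below it, down to base plate or table. From above it stands 2.36 rad (135 degrees) clockwise of the slot.
- bar: Loose steel locking bar, 20 mm wide, 14 mm high, in the guide. Origin under the tip of its rounded nose, 30 mm above the table; its +y runs along it to the push plate, parallel to jig +y; z up. In the jig's frame the origin starts at y = 96 to 106 mm (drawn back) and is at y = 65 mm when home, 25 mm into the slot. Slides with about 2 N of friction, stays where left.
- push_plate (a point): Centre of the outer face of the bar's push plate, an upright steel plate 44 mm wide, 8 mm thick, 30 to 86 mm above the table, at the bar's outer end. It is pressed towards the disc (jig -y). This point is 109 mm along the bar from the nose tip, 58 mm above the table.
- spare_box: Bystander: loose white junction box, 64 x 64 x 40 mm plus three spouts, on the table beyond the jig. Origin under its centre.
- spanner: Bystander: steel spanner 190 mm long, 8 mm thick, lying on the table to the left of the jig. Origin under its middle, x along it.
- bolt: Bystander: loose hex bolt standing on its head, 28 mm across, 55 mm high, on the jig's base plate on the far side of the guide. Origin under its centre.
- coupler: Bystander: white plastic tube coupler, 32 mm diameter, 38 mm high, standing on the jig's base plate on the robot's side of the guide. Origin under its centre.
- spray_can: Bystander: spray can, 54 mm diameter, 150 mm high, standing at the far right. Origin under its centre.
- hammer: Bystander: hammer 280 mm long lying on the left of the table. Origin under its middle, x along it.
- brush: Bystander: flat brush 190 mm long lying on the right of the table. Origin under its middle, x along it.
Mind the look-alikes: they are no part of the job. Leave any brown or turquoise look-alike of the bar alone.

How it is judged:
By the outcome, as a careful person would: the job done as asked, in the order asked, and still so for the second after the job is handed in, with the robot touching nothing.
It also fails if it takes over 51 s, if anything falls off the work surface, if the arm or the gripper's body presses on something with over 40 N, if the wrist force passes 120 N, or if a joint passes its speed limit or range.

### The arm

A 6-joint arm with a two-finger parallel gripper is mounted at the origin on the work surface. World frame = base frame: x ahead of the robot, y to its left, z up, the work surface at z = 0. Lengths are in m, angles in rad, forces in N, time in s.
With the tool pointing down it reaches from about 0.325 to 0.75 m from the base axis. Payload 7.6 kg.
Tool frame: the origin (TCP) lies where the fingers leave the gripper's body, on its centre line; the fingertips stand 73 mm ahead of it and the grasp point (between the pads) lies 54 mm ahead of it; z points along the fingers, y is the line along which they close (so a half turn about z gives the same grasp; the last joint's range is limited). The gripper opens to 85 mm and grips with 20 to 120 N. Pads are 22 mm wide; open, the fingers measure 114 mm over their backs; the gripper's body (76 mm by 85 mm) begins 54 mm behind the grasp point. The pads swing forward as they close: fully open they stand 13 mm farther back than shut.
Start: joints at [-1.308, 0.052, 1.401, -0, 1.689, -0.07], TCP at [0.172, -0.496, 0.304] pointing down, gripper open.
Joint ranges: [-2.9, 2.9], [-0.91, 2.17], [0.12, 2.37], [-1.06, 4.2], [0.26, 2.73], [-2.93, 2.93]. Speed limits (rad/s): [2.57, 2.57, 3.01, 3.14, 3.14, 3.14].

### API

Orientations are given as a unit quaternion [x, y, z, w].
In Python, from rig import get_obs, snapshot, camera_info, job_done gives the robot as it stands.
- The arm moves only by the tool arm_command, never from a script. Its arguments are lists of equal length, an entry for each row: "offset": the shift along the tool's x, y, z in units of 100 mm (1.0 is 100 mm), a list of three; "dr": the turn, a rotation vector about the tool's x, y, z in units of 90 degrees (1.0 is 90 degrees), a list of three; "fingers": the opening in per cent of the stroke, from 0 (shut) to 100 (fully open). A call has 1 to 8 rows; each row shifts and turns the commanded pose from where the row before left it, along the tool's axes as they then stand; what a row does not reach is not made up. A row lasts 1/8 s, in which the tool goes at most 62.5 mm and 10.7 degrees, less where a joint would pass 70% of its speed; a pose out of reach is approached as far as the arm can. A call with a number of a shift or a turn outside -1 to 1 is refused whole. A call with a gripper value outside its range is refused whole. The fingers move at their own pace and stop on an object; "grip_force" is the grip in N (left out, the last holds). Time passes only in rows, so rows that do not move let the fingers close. It gives the time, the measured TCP pose, the force, the opening and the grip force at its end, in the units of the state.
- get_obs(): the state, without advancing time (a new reading comes with each control period).
- snapshot(name): name is "side" or "top" or "wrist"; returns the picture (420x560x3 uint8, blue, green, red); there is no depth.
- camera_info(name): a dict with "K" (3x3 intrinsics, pixels), "R" (3x3) and "t" (3): a world point X has camera coordinates R X + t; the wrist camera has in their place "hand_eye" (4x4, takes a point from camera to tool coordinates, whose origin is the TCP and whose axes are the flange's). Camera axes: x right, y down, z forward; pixel columns grow to the right and rows downward; lengths in m; the calibration is good to about 2 mm. A picture is of the moment at which its call begins: read the wrist's pose just before it. camera_info takes no time and is no camera call.
- job_done(): hands the job in; it is judged then, once.
The state is a dict: "t": time; "joint_pos": joint angles; "qd": joint speeds; "joint_torque": joint torques, N m; "tool_pos": TCP position; "eef_rot": TCP orientation; "wrist_force": force on the tool from outside, world axes, zero at the start; "moment": the same for the moment, N m; "opening": finger opening in m; "grip_force": force on a finger pad.
Only numpy, scipy, OpenCV 4.12 (cv2) and the standard library are available. Lean on these libraries where they do the work, as an engineer would, in place of code of your own. Each camera call takes 0.05 s, during which the arm holds its last target. There are 200 camera calls.

## Working session

There is one attempt and no reset: what is moved stays moved. The work goes in short steps, Python scripts to look and compute and a tool call to move; the robot and the scene stay as the last step left them, time stands still between calls to the robot, and variables do not carry over. Pictures are saved under pics/ and viewed, at most 10 in all, crops included, and the job is handed in when it is done.

Besides the shell and the picture viewer there is one more tool, called after "Request:" as name(argument=value, ...) on one line, values as JSON. arm_command: Moves the arm, as the interface text tells. Shifts and turns lie within -1 to 1; 1 stands for 100 mm of shift or 90 degrees of turn. Its arguments: {"type":"object","properties":{"offset":{"type":"array"},"dr":{"type":"array"},"fingers":{"type":"array"},"grip_force":{"type":"number"}},"required":["offset","dr","fingers"]}

```bash
mkdir -p pics; python3 - <<'E'
from rig import *
import cv2
o=get_obs();print(o)
for n in("top","side"):
    cv2.imwrite(f"pics/{n}0.png",cv2.resize(snapshot(n),(800,600),interpolation=cv2.INTER_CUBIC))
    c=camera_info(n);print(n,c)
print(camera_info("wrist"))
E
```

```text
{'t': 0.0, 'joint_pos': array([-1.30828715e+00,  5.28263571e-02,  1.40175438e+00, -3.97981031e-05,
        1.68862412e+00, -7.02791593e-02]), 'qd': array([-0.00024278,  0.00017452,  0.00097989, -0.00091494,  0.00075838,
        0.00030949]), 'joint_torque': array([ 4.11800993e-04, -3.81672263e+01, -3.60187697e+01,  3.13129635e-05,
        6.17038604e-03,  1.50328918e-05]), 'tool_pos': array([ 0.17147884, -0.49599318,  0.30306282]), 'eef_rot': array([ 9.86188465e-01,  1.65625061e-01, -9.70311498e-05, -8.00486328e-04]), 'wrist_force': array([0.18209113, 0.12186972, 0.29794015]), 'moment': array([ 0.04093159, -0.03972782, -0.01040582]), 'grip_force': 0.0, 'opening': 0.0855645202057333}
top {'K': array([[485.69738602,   0.        , 279.19420088],
       [  0.        , 485.69738602, 199.99851306],
       [  0.        ,   0.        ,   1.        ]]), 'R': array([[-9.28562669e-03, -9.99956732e-01,  5.57864763e-04],
       [-9.93171702e-01,  9.15773723e-03, -1.16301786e-01],
       [ 1.16291645e-01, -1.63399046e-03, -9.93213765e-01]]), 't': array([0.03999503, 0.544587  , 1.49941782])}
side {
[... 175 characters left out ...]
.89562799, -0.44480076, -0.00166759],
       [-0.22472684,  0.45572744, -0.86128413],
       [ 0.3838598 , -0.77101542, -0.50812092]]), 't': array([0.47334868, 0.17956253, 0.83355897])}
{'K': array([[290.03877789,   0.        , 275.36364557],
       [  0.        , 290.03877789, 207.09410472],
       [  0.        ,   0.        ,   1.        ]]), 'hand_eye': array([[-5.15221217e-04, -9.61415234e-01, -2.75100859e-01,
         6.95333884e-02],
       [ 9.99999859e-01, -5.31437981e-04, -1.55890958e-05,
        -5.59843900e-04],
       [-1.31211451e-04, -2.75100828e-01,  9.61415372e-01,
        -7.03289231e-02],
       [ 0.00000000e+00,  0.00000000e+00,  0.00000000e+00,
         1.00000000e+00]])}
```

View pics/top0.png

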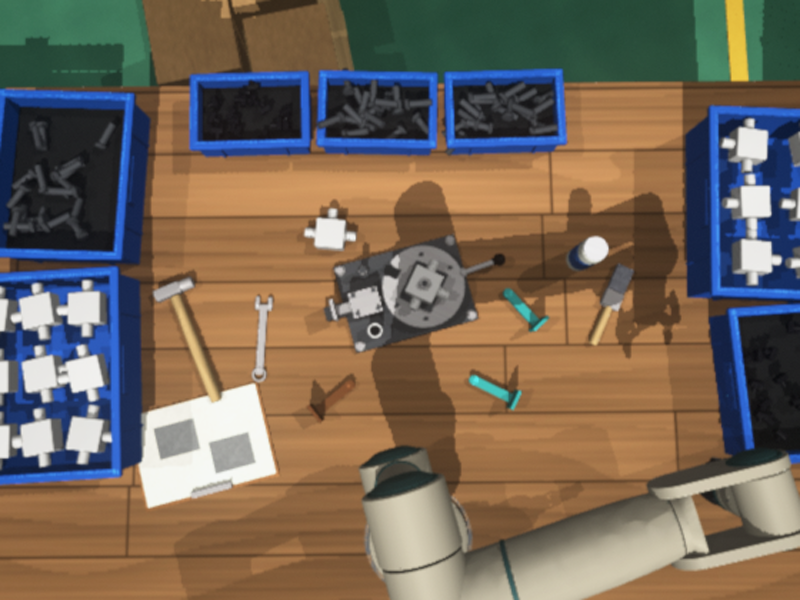

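View pics/side0.png

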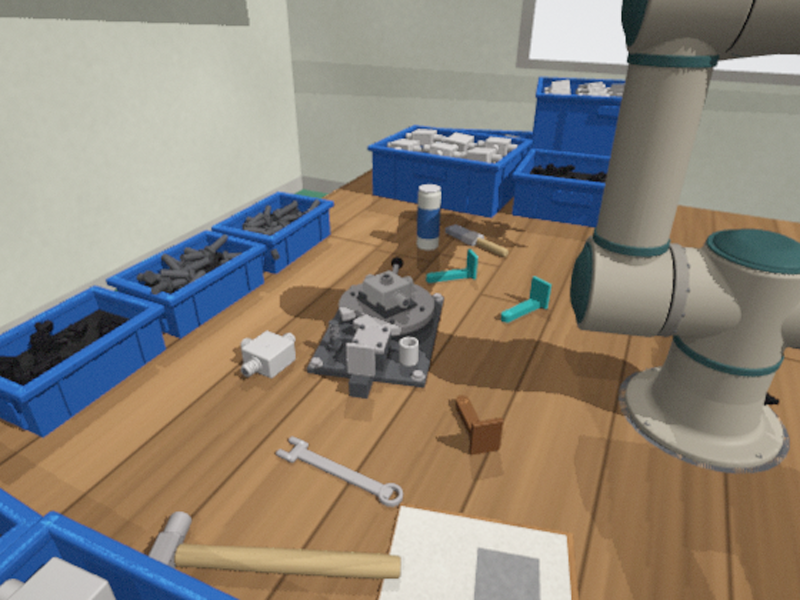

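The top view shows the disc axis near (425,287), the push plate near (333,310) and the ball at (499,260). The guide points left and slightly towards the robot. I'll enlarge it.

```bash
python3 - <<'E'
from rig import *
import cv2,numpy as np
a=snapshot("top")[155:255,215:365]; b=snapshot("side")[170:285,205:325]
A=cv2.resize(a,(800,533),interpolation=cv2.INTER_CUBIC)
cv2.imwrite("pics/topc.png",A)
cv2.imwrite("pics/sidec.png",cv2.resize(b,None,fx=5,fy=5,interpolation=cv2.INTER_CUBIC))
E
```

```text
(no output)
```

View pics/topc.png

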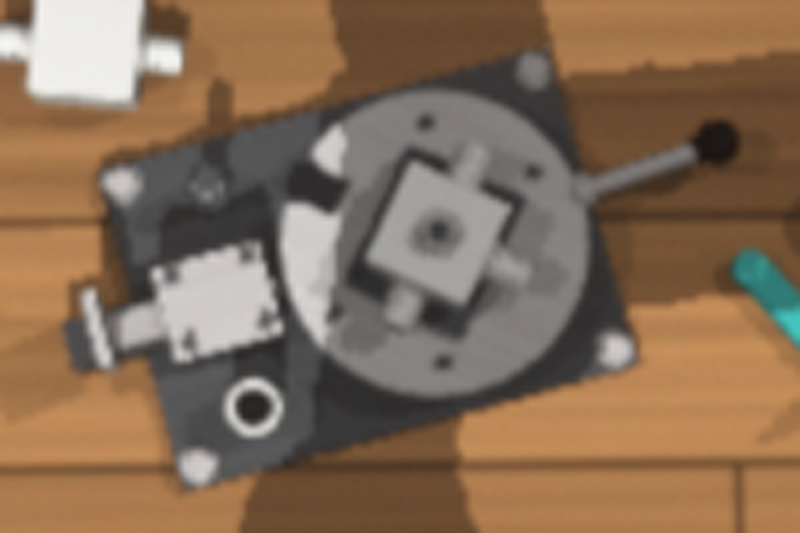

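View pics/sidec.png

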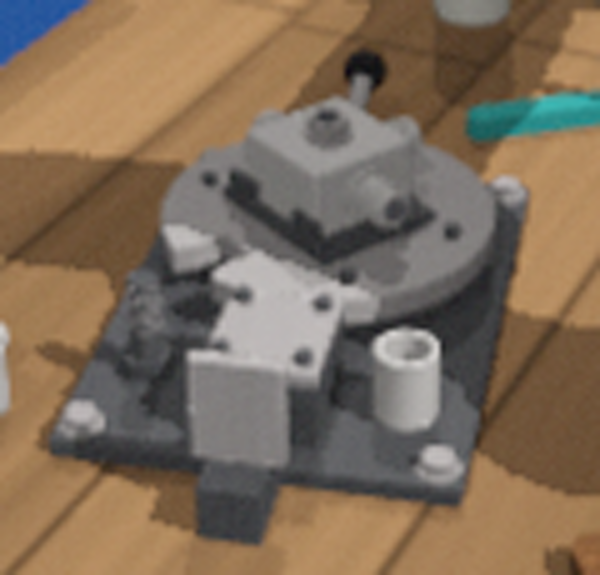

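Top crop: corner bolts at (122,184), (197,465), (533,70), (615,350). Disc centre is (436,243), slot (318,187), ball (716,141), and plate top edge (88,290)-(107,368). Side crop: ball (365,70), and plate corners (188,352), (290,362), (193,455), (287,465).

```bash
cat > h.py <<'E'
from rig import *
import numpy as np
from scipy.spatial.transform import Rotation as Ro
def ray(n,uv):
    c=camera_info(n);d=c["R"].T@np.linalg.solve(c["K"],[*uv,1]);return -c["R"].T@c["t"],d/np.linalg.norm(d)
def atz(n,uv,z):
    o,d=ray(n,uv);return o+d*(z-o[2])/d[2]
def tri(l):
    A=0;b=0
    for n,uv in l:
        o,d=ray(n,uv);P=np.eye(3)-np.outer(d,d);A=A+P;b=b+P@o
    return np.linalg.solve(A,b)
T=lambda u,v:(215+(u+.5)/5.3333-.5,155+(v+.5)/5.33-.5)
S=lambda u,v:(205+(u+.5)/5-.5,170+(v+.5)/5-.5)
E
python3 - <<'E'
from h import *
np.set_printoptions(precision=4,suppress=True)
B=[atz("top",T(*p),.018) for p in((122,184),(197,465),(533,70),(615,350))]
print("bolts",B)
b=np.array(B)[:,:2]
y=(b[0]+b[1]-b[2]-b[3]);y/=np.linalg.norm(y);print("jig y",y,"edge",(b[0]-b[1])/np.linalg.norm(b[0]-b[1]))
D=atz("top",T(436,243),.044);print("disc",D)
ball=tri([("top",T(716,141)),("side",S(365,70))]);print("ball tri",ball)
ball=atz("top",T(716,141),.037);print("ball z",ball,np.linalg.norm((ball-D)[:2]))
print("plate tri",tri([("top",T(97,329)),("side",S(239,356))]),"z",atz("top",T(97,329),.086))
print("nut",tri([("top",T(438,231)),("side",S(328,118))]))
sl=atz("top",T(318,187),.044)
ang=lambda v:np.degrees(np.arctan2(v[1],v[0]))
print("jigy",ang(y),"slot",ang(sl-D),"ball",ang(ball-D), "guide", ang(atz("top",T(218,300),.054)-D))
print("plate wrt disc", (atz("top",T(97,329),.086)-D)[:2]@y)
E
```

```text
bolts [array([0.5827, 0.1677, 0.018 ]), array([0.4147, 0.1233, 0.018 ]), array([ 0.6497, -0.0793,  0.018 ]), array([ 0.4805, -0.125 ,  0.018 ])]
jig y [-0.2589  0.9659] edge [0.9668 0.2555]
disc [ 0.5424 -0.0186  0.044 ]
ball tri [ 0.6006 -0.1861  0.0376]
ball z [ 0.6025 -0.1854  0.037 ] 0.1772778037934163
plate tri [0.4889 0.1754 0.087 ] z [0.4901 0.176  0.086 ]
nut [ 0.5417 -0.0183  0.0994]
jigy 105.00299212048465 slot 63.87545577236454 ball -70.18480584606175 guide 104.6636335329229
plate wrt disc 0.20158932804790822
```

```bash
cat >> h.py <<'E'
D=np.array([.5424,-.0186]);u=lambda a:np.array([np.cos(np.radians(a)),np.sin(np.radians(a))])
def go(p):
    o=get_obs();R=Ro.from_quat(o["eef_rot"]);print("tcp",o["tool_pos"].round(4),"toolx",np.degrees(np.arctan2(*R.as_matrix()[[1,0],0])).round(1),"F",o["wrist_force"].round(1),"off(100mm)",(R.inv().apply(np.array(p)-o["tool_pos"])*10).round(3),"t",o["t"])
E
python3 - <<'E'
from h import *
print(atz("top",T(748,268),.02)) 
a=-70.2
c=D+.130*u(a)-.030*u(a+90);print(c)
go([*c,.2]);print(D+.13*u(-30)-.017*u(60))
E
```

```text
[ 0.52851646 -0.20498534  0.02      ]
[ 0.55820951 -0.15107664]
tcp [ 0.1715 -0.4961  0.3034] toolx 19.1 F [-0.5 -0.7  0.5] off(100mm) [ 4.782 -1.996  1.036] t 0.2
[ 0.6464833  -0.09832243]
```

Request:
arm_command(offset=[[0.4,-0.17,0],[0.4,-0.17,0],[0.4,-0.17,0],[0.4,-0.17,0],[0.4,-0.17,0],[0.4,-0.17,0],[0.4,-0.17,0],[0.4,-0.17,0]], dr=[[0,0,0],[0,0,0],[0,0,0],[0,0,0],[0,0,0],[0,0,0],[0,0,0],[0,0,0]], fingers=[0,0,0,0,0,0,0,0], grip_force=40)

```text
t: 1.2
tool_pos: [0.4304, -0.262, 0.3038]
eef_rot: [0.986, 0.166, -0.0, 0.0]
wrist_force: [0.6, -0.2, 0.5]
opening: 0.0001
grip_force: 0.0
```

Request:
arm_command(offset=[[0.4,-0.17,0],[0.4,-0.17,0.1],[0.4,-0.17,0.3],[0.3,-0.1,0.3],[0,0,0.3],[0,0,0]], dr=[[0,0,0],[0,0,0],[0,0,0],[0,0,0],[0,0,0],[0,0,0]], fingers=[0,0,0,0,0,0])

```text
t: 1.95
tool_pos: [0.5504, -0.1558, 0.2009]
eef_rot: [0.986, 0.166, -0.003, -0.001]
wrist_force: [0.0, -0.8, 0.4]
opening: -0.0001
grip_force: 0.0
```

```bash
python3 - <<'E'
from h import *
a=-70.2
c=D+.130*u(a)-.030*u(a+90)
go([*c,.098])
E
```

```text
tcp [ 0.5504 -0.1558  0.2009] toolx 19.1 F [ 0.  -0.8  0.4] off(100mm) [ 0.094 -0.016  1.029] t 1.95
```

Request:
arm_command(offset=[[0.07,-0.02,0.3],[0,0,0.3],[0,0,0.3],[0,0,0.12],[0,0,0]], dr=[[0,0,0],[0,0,0],[0,0,0],[0,0,0],[0,0,0]], fingers=[0,0,0,0,0])

```text
t: 2.58
tool_pos: [0.5575, -0.1526, 0.1026]
eef_rot: [0.986, 0.165, 0.0, 0.0]
wrist_force: [0.3, 0.1, 0.1]
opening: -0.0001
grip_force: 0.0
```

Request:
arm_command(offset=[[0.06,0,0],[0.07,0,0],[0.06,0,0],[0.06,0,0],[0.06,0,0],[0.06,0,0],[0.06,0,0],[0.06,0,0]], dr=[[0,0,0],[0,0,0],[0,0,-0.028],[0,0,-0.028],[0,0,-0.028],[0,0,-0.028],[0,0,-0.028],[0,0,-0.028]], fingers=[0,0,0,0,0,0,0,0])

```text
t: 3.58
tool_pos: [0.6025, -0.1325, 0.1019]
eef_rot: [0.955, 0.295, 0.0, 0.0]
wrist_force: [-0.9, -1.9, 0.0]
opening: 0.0001
grip_force: 1.0
```

```bash
python3 - <<'E'
from h import *
import cv2
go([*(D+.13*u(-30)-.017*u(60)),.098])
a=snapshot("top")[155:255,215:365];b=snapshot("side")[170:270,205:325]
cv2.imwrite("pics/c1.png",np.vstack([cv2.resize(a,(450,300),interpolation=2),cv2.resize(b,(450,300),interpolation=2)]))
E
```

```text
tcp [ 0.6025 -0.1325  0.1019] toolx 34.3 F [-0.9 -1.9  0. ] off(100mm) [ 0.556 -0.034  0.039] t 3.575
```

View pics/c1.png

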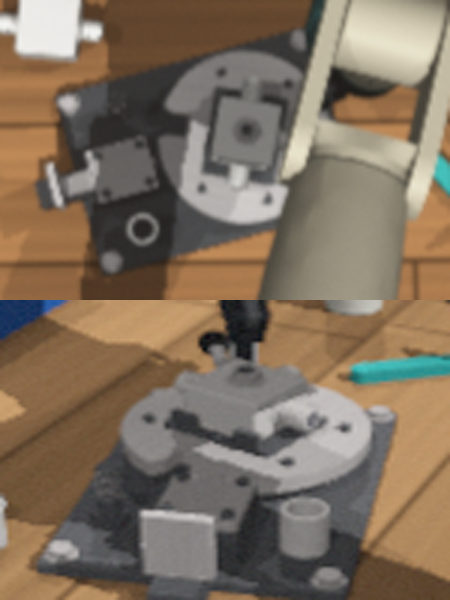

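The disc has turned about 17° and the finger is bearing on the spoke. The push is working as planned, so I'll go on another 20°.

Request:
arm_command(offset=[[0.06,0,0],[0.06,0,0],[0.06,0,0],[0.06,0,0],[0.06,0,0],[0.06,0,0],[0.06,0,0],[0.06,0,0],[0,0,0]], dr=[[0,0,-0.028],[0,0,-0.028],[0,0,-0.028],[0,0,-0.028],[0,0,-0.028],[0,0,-0.028],[0,0,-0.028],[0,0,-0.028],[0,0,0]], fingers=[0,0,0,0,0,0,0,0,0])

```text
invalid input
```

```bash
python3 - <<'E'
from h import *
import cv2
go([*(D+.13*u(-30)-.017*u(60)),.098])
E
```

```text
tcp [ 0.6026 -0.1321  0.1018] toolx 34.3 F [0.6 0.6 0.1] off(100mm) [ 0.553 -0.031  0.039] t 3.675
```

Request:
arm_command(offset=[[0.06,0,0],[0.06,0,0],[0.06,0,0],[0.06,0,0],[0.06,0,0],[0.06,0,0],[0.06,0,0],[0,0,0]], dr=[[0,0,-0.028],[0,0,-0.028],[0,0,-0.028],[0,0,-0.028],[0,0,-0.028],[0,0,-0.028],[0,0,-0.028],[0,0,0]], fingers=[0,0,0,0,0,0,0,0])

```text
t: 4.68
tool_pos: [0.6336, -0.1041, 0.1019]
eef_rot: [0.899, 0.438, 0.0, -0.0]
wrist_force: [-0.2, 0.1, 0.6]
opening: 0.0
grip_force: 0.0
```

```bash
python3 - <<'E'
from h import *
import cv2
go([*(D+.13*u(-30)-.017*u(60)),.098])
a=snapshot("top")[155:255,215:365]
cv2.imwrite("pics/c2.png",cv2.resize(a,(800,533),interpolation=2))
E
```

```text
tcp [ 0.6336 -0.1041  0.1019] toolx 51.9 F [-0.2  0.1  0.6] off(100mm) [0.125 0.066 0.039] t 4.675
```

View pics/c2.png

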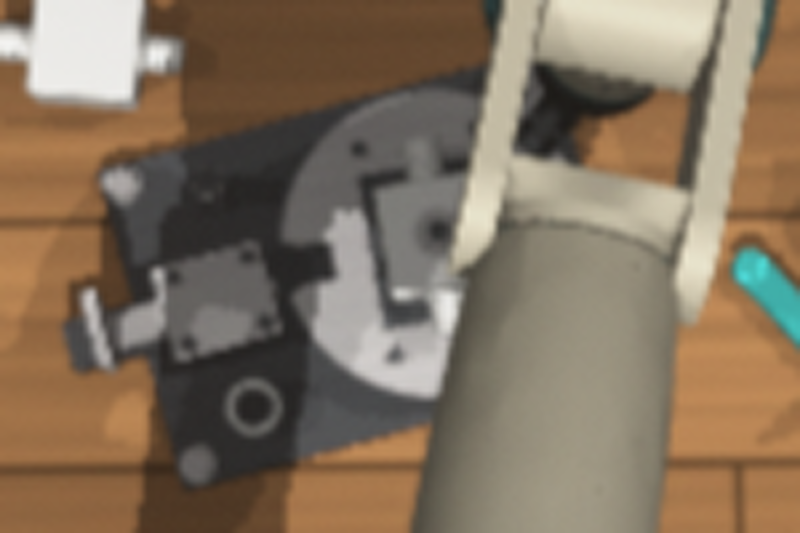

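The slot is at (308,263), about 5–6° short of the guide line (disc centre (436,243), jig +y 15.5° down-left). I'll push 12 mm more.

Request:
arm_command(offset=[[0.04,0.02,0],[0.04,0.02,0],[0.04,0.02,0],[0,0,0],[0,0,0]], dr=[[0,0,-0.03],[0,0,-0.03],[0,0,-0.03],[0,0,0],[0,0,0]], fingers=[0,0,0,0,0])

```text
t: 5.35
tool_pos: [0.6451, -0.0985, 0.102]
eef_rot: [0.867, 0.499, 0.0, 0.0]
wrist_force: [0.2, 0.2, -0.3]
opening: 0.0002
grip_force: 0.0
```

Request:
arm_command(offset=[[-0.2,0,0],[-0.2,0,0],[0,0,-0.4],[0,0,-0.4],[0,0,-0.4],[0,0,0]], dr=[[0,0,0],[0,0,0],[0,0,0],[0,0,0],[0,0,0],[0,0,0]], fingers=[0,0,0,0,0,0])

```text
t: 6.1
tool_pos: [0.6256, -0.1349, 0.2268]
eef_rot: [0.867, 0.499, 0.003, 0.003]
wrist_force: [-0.7, -0.2, 0.2]
opening: 0.0001
grip_force: 0.0
```

```bash
python3 - <<'E'
from h import *
import cv2
y=u(105)
go([*(D+.27*y),.22])
a=snapshot("top")[155:255,215:365];
cv2.imwrite("pics/c3.png",cv2.resize(a,(800,533),interpolation=2))
E
```

```text
tcp [ 0.6256 -0.1349  0.2268] toolx 59.8 F [-0.7 -0.2  0.2] off(100mm) [ 2.491 -3.219  0.047] t 6.1
```

View pics/c3.png

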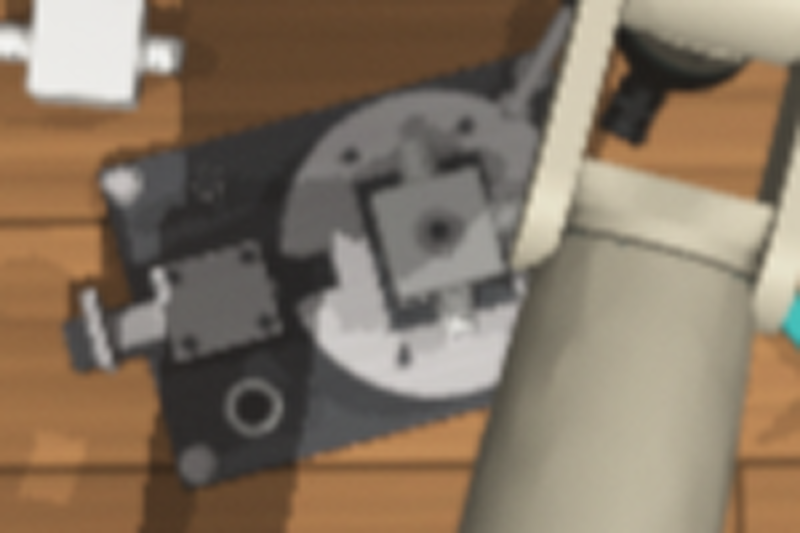

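The slot is now at (315,275), which is 14.8° against the guide's 15.5°, so they line up. Next is the push plate.

Request:
arm_command(offset=[[0,0,0],[0,0,0],[0,0,0],[0,0,0],[0,0,0],[0,0,0],[-0.05,-0.4,0],[-0.05,-0.4,0]], dr=[[0,0,0.083],[0,0,0.083],[0,0,0.083],[0,0,0.083],[0,0,0.083],[0,0,0.083],[0,0,0],[0,0,0]], fingers=[0,0,0,0,0,0,0,0])

```text
t: 7.15
tool_pos: [0.5932, -0.0587, 0.2196]
eef_rot: [0.991, 0.131, -0.002, -0.0]
wrist_force: [0.8, 0.4, -0.6]
opening: -0.0002
grip_force: 0.0
```

Request:
arm_command(offset=[[-0.05,-0.4,0],[-0.05,-0.4,0],[-0.05,-0.4,0],[-0.05,-0.4,0],[-0.05,-0.4,0],[-0.05,-0.4,0],[-0.1,-0.4,0],[-0.05,-0.4,0]], dr=[[0,0,0],[0,0,0],[0,0,0],[0,0,0],[0,0,0],[0,0,0],[0,0,0],[0,0,0]], fingers=[0,0,0,0,0,0,0,0])

```text
t: 8.15
tool_pos: [0.4665, 0.2388, 0.22]
eef_rot: [0.991, 0.131, -0.001, 0.0]
wrist_force: [0.9, -0.5, -0.6]
opening: 0.0
grip_force: 0.0
```

```bash
python3 - <<'E'
from h import *
import cv2
y=u(105)
go([*(D+.245*y),.125])
a=snapshot("top")[155:255,215:365];
cv2.imwrite("pics/c4.png",cv2.resize(a,(800,533),interpolation=2))
E
```

```text
tcp [0.4665 0.2388 0.22  ] toolx 15.1 F [ 0.9 -0.5 -0.6] off(100mm) [0.069 0.232 0.95 ] t 8.15
```

View pics/c4.png

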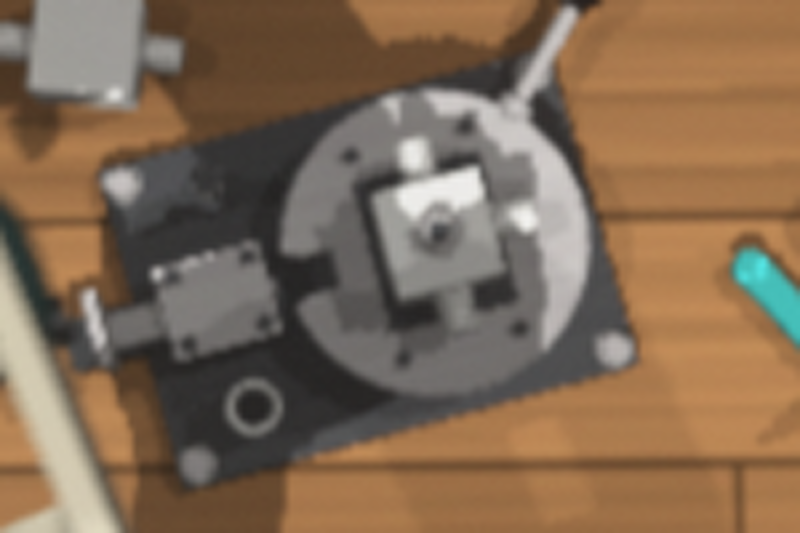

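```bash
python3 - <<'E'
from h import *
for p,z in(((515,110),.037),((550,60),.037),((580,3),.037),((310,272),.044)):
    v=atz("top",T(*p),z)[:2]-D;print(np.linalg.norm(v),np.degrees(np.arctan2(v[1],v[0])))
E
```

```text
0.09322174785904375 -31.126110915236108
0.12986201435390857 -32.35000786051071
0.16877422961325692 -31.423625423195706
0.07575652277362858 102.50637230874501
```

Spoke is at -31.6° against a target of -30° (0.03 rad off), inside the nose's capture range. I'll go down behind the plate and push.

Request:
arm_command(offset=[[0.07,0.2,0],[0,0,0.3],[0,0,0.3],[0,0,0.3],[0,0,0.05],[0,0,0]], dr=[[0,0,0],[0,0,0],[0,0,0],[0,0,0],[0,0,0],[0,0,0]], fingers=[0,0,0,0,0,0])

```text
t: 8.95
tool_pos: [0.4797, 0.2208, 0.1268]
eef_rot: [0.991, 0.131, -0.0, 0.0]
wrist_force: [0.7, 0.9, 0.3]
opening: 0.0002
grip_force: 0.0
```

Request:
arm_command(offset=[[0,0.08,0],[0,0.08,0],[0,0.05,0],[0,0.05,0],[0,0.05,0],[0,0.05,0],[0,0.04,0]], dr=[[0,0,0],[0,0,0],[0,0,0],[0,0,0],[0,0,0],[0,0,0],[0,0,0]], fingers=[0,0,0,0,0,0,0])

```text
t: 9.82
tool_pos: [0.4903, 0.1825, 0.127]
eef_rot: [0.991, 0.132, 0.0, -0.0]
wrist_force: [-0.6, 2.3, 1.2]
opening: -0.0003
grip_force: 1.3
```

```bash
python3 - <<'E'
from h import *
y=u(105);o=get_obs();d=o["tool_pos"][:2]-D
print("jig y",d@y,"lat",d@u(15))
go([*(D+.1885*y),.125])
E
```

```text
jig y 0.20774913202442055 lat 0.001676799770837574
tcp [0.4903 0.1825 0.127 ] toolx 15.1 F [-0.6  2.3  1.2] off(100mm) [-0.017  0.192  0.02 ] t 9.825
```

Request:
arm_command(offset=[[0,0.04,0],[0,0.04,0],[0,0.03,0],[0,0.03,0],[0,0,0]], dr=[[0,0,0],[0,0,0],[0,0,0],[0,0,0],[0,0,0]], fingers=[0,0,0,0,0])

```text
t: 10.45
tool_pos: [0.4938, 0.1687, 0.1267]
eef_rot: [0.991, 0.131, -0.0, 0.0]
wrist_force: [-0.3, 0.6, 1.0]
opening: 0.0003
grip_force: 0.3
```

Request:
arm_command(offset=[[0,0.02,0],[0,0.02,0],[0,0,0]], dr=[[0,0,0],[0,0,0],[0,0,0]], fingers=[0,0,0])

```text
t: 10.82
tool_pos: [0.4948, 0.1649, 0.1267]
eef_rot: [0.991, 0.131, -0.0, 0.0]
wrist_force: [-0.1, -0.5, 0.1]
opening: -0.0
grip_force: 0.4
```

Request:
arm_command(offset=[[0,0.01,0],[0,0.01,0]], dr=[[0,0,0],[0,0,0]], fingers=[0,0])

```text
t: 11.08
tool_pos: [0.4951, 0.164, 0.1268]
eef_rot: [0.991, 0.132, -0.0, -0.001]
wrist_force: [-2.3, 8.8, 1.1]
opening: 0.0002
grip_force: 4.4
```

Request:
arm_command(offset=[[0,0.01,0],[0,0.01,0],[0,0,0]], dr=[[0,0,0],[0,0,0],[0,0,0]], fingers=[0,0,0])

```text
t: 11.45
tool_pos: [0.4952, 0.1636, 0.127]
eef_rot: [0.991, 0.132, -0.0, -0.002]
wrist_force: [-3.8, 13.9, 1.5]
opening: -0.0004
grip_force: 7.4
```

```bash
python3 - <<'E'
from h import *
y=u(105);o=get_obs();d=o["tool_pos"][:2]-D
print("jig y",d@y,o["wrist_force"])
import cv2
a=snapshot("top")[155:255,215:365];b=snapshot("side")[170:285,205:325]
cv2.imwrite("pics/c5.png",np.hstack([cv2.resize(a,(400,400),interpolation=2),cv2.resize(b,(400,400),interpolation=2)]))
E
```

```text
jig y 0.18824103610421805 [-3.78144587 13.93104632  1.45652304]
```

Stiff stop at jig y 188 mm, which is 174 mm plus the finger's half thickness: the bar is home. I'll back off and check with a picture.

Request:
arm_command(offset=[[0,-0.1,0],[0,-0.3,0],[0,0,-0.4],[0,0,-0.4],[0,-0.3,-0.2],[0,-0.4,0],[0,-0.4,0],[0,0,0]], dr=[[0,0,0],[0,0,0],[0,0,0],[0,0,0],[0,0,0],[0,0,0],[0,0,0],[0,0,0]], fingers=[0,0,0,0,0,0,0,0])

```text
t: 12.55
tool_pos: [0.456, 0.3079, 0.2266]
eef_rot: [0.991, 0.133, -0.0, 0.0]
wrist_force: [0.8, 0.2, -0.2]
opening: -0.0002
grip_force: 0.0
```

```bash
python3 - <<'E'
from h import *
import cv2
a=snapshot("top")[155:255,215:365];b=snapshot("side")[170:285,205:325]
cv2.imwrite("pics/c6.png",np.hstack([cv2.resize(a,(480,320),interpolation=2),cv2.resize(b,(320,320),interpolation=2)]))
E
```

```text
(no output)
```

View pics/c6.png

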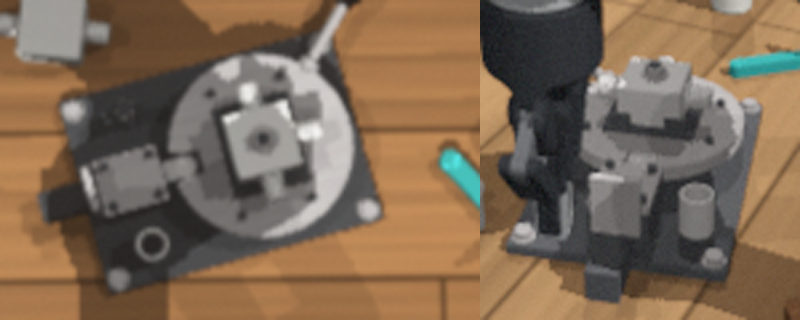

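The push plate sits against the guide at (88,185), the bar's nose is in the slot at (185,168), and the robot is clear.

```bash
python3 -c "
from rig import *
print(job_done())"
```

```text
the job is handed in; nothing more can be done
None
```

The jig is locked: I pushed the spoke round until the slot faced the bar, then pushed the bar home with its plate against the guide, and handed the job in at about 12.7 s of the 51 s allowed.

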